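Shim the short foot of a rocking stage-lamp stand

ROBOT

A 6-joint arm with a two-finger parallel gripper is mounted at the origin on the work surface. World frame = base frame: x ahead of the robot, y to its left, z up, the work surface at z = 0. Lengths are in m, angles in rad, forces in N, time in s.
With the tool pointing down it reaches from about 0.3 to 0.75 m from the base axis. Payload 8.5 kg.
Tool frame: the origin (TCP) lies on the centre line of the jaws, within the pads' length; the fingertips stand 25 mm ahead of it and the grasp point (between the pads) lies 6 mm ahead of it; z points along the fingers, y is the line along which they close (so a half turn about z gives the same grasp; the last joint's range is limited). The gripper opens to 88 mm and grips with 3 to 60 N. Pads are 18 mm wide; open, the fingers measure 123 mm over their backs; the gripper's body (75 mm by 187 mm) begins 45 mm behind the grasp point.
Start: joints at [1.024, 0.381, 1.297, -0, 1.464, -0.215], TCP at [0.179, 0.52, 0.228] pointing down, gripper open.
Joint ranges: [-3.11, 3.11], [-0.89, 2.33], [0.22, 2.48], [-1.42, 4.56], [0.17, 2.85], [-2.88, 2.88]. Speed limits (rad/s): [2.39, 2.39, 3.14, 3.14, 3.14, 3.14].

INTERFACE

Orientations are given as a rotation vector (axis times angle).
In Python, from rig import bot gives the robot as it stands. The module is installed in compiled form; this text tells all that it offers. Calls block until the motion is done:
- bot.reach(position, orientation): joint-space move of the TCP to a pose.
- bot.move_linear(position, orientation=None, feed=0.15, guard=None): straight line of the TCP; orientation=None keeps the orientation; feed is the mean speed in m/s. With guard (N) it stops when the force on the tool has changed by that much, and returns True; else False.
- bot.goto_joints(angles): joint-space move.
- bot.let_go() and bot.grab(): open the fingers fully, or close them until they stop; the grip force is fixed at half the most.
- bot.sleep(seconds).
- bot.ik(position, orientation): joint angles nearest the present ones, or None.
- bot.grab_frame(name): name is "scene" or "top"; returns a dict with "image" (420x560x3 uint8, red, green, blue), "depth" (420x560 float32, m along the optical axis (not along the pixel's ray), 0 where there is no reading), "intrinsics" (3x3 intrinsics, pixels), "k1" (the pictures are not rectified: a ray, as slopes to the right and down, at radius r is drawn at 1 + k1 r^2 times it, then the intrinsics apply), "xyz" and "orientation" of the camera in the world. Camera axes: x right, y up, looking along -z (the intrinsics and any distortion apply to the point x, -y, -z); pixel columns grow to the right and rows downward; lengths in m; the calibration is good to about 2 mm. A picture is of the moment at which its call begins.
A pose or a line that the arm cannot do raises bot.PlanningError and nothing moves.
- bot.close_job(): hands the job in; it is judged then, once.
Trained networks look in the newest picture that a camera, given by its name, has taken for a name from the list of things; names that differ only in an ending like _2 or _b are one class to them, and where a whole thing is asked for, a point or a joint stands for the part that bears it (a point fixed in the world has none). Each returns a list of dicts, best first, with "p" (0 to 1); they miss things now and then, are a little off and sometimes report something else, mostly with a low value. They report only what shows in the picture. A call takes as long as a camera call.
- bot.masks_of(label, camera): "mask" (420x560 bool, what is visible of it) and "pixel" ([row, column] in pixels, amid what is visible of it).
Readings, each from a call of its own:
- bot.current_time_s(): time.
- bot.current_joint_positions(): joint angles.
- bot.current_qd(): joint speeds.
- bot.current_joint_torque(): joint torques, N m.
- bot.current_position(): TCP position.
- bot.current_tcp_rot(): TCP orientation.
- bot.current_contact_force(): force on the tool from outside, world axes, zero at the start.
- bot.current_ft_torque(): the same for the moment, N m.
- bot.current_grip_width(): finger opening in m.
- bot.current_grip_force(): force on a finger pad.
Only numpy, scipy, OpenCV 4.12 (cv2) and the standard library are available. Lean on these libraries where they do the work, as an engineer would, in place of code of your own. Each camera call takes 0.05 s, during which the arm holds its last target. There are 200 camera calls.

TASK

The lamp stand rocks because the screw foot under its brass-capped leg does not reach the bench. Slide the steel packer flat under that foot first, then the orange wedge, thin end first, on top of the packer, pushing gently (no more than about 8 N), until the foot just bears on it; keep the stand level, its other feet down, and do not shove it about. Finally let go and press down firmly on the brass cap, with about 12 N, for a moment to prove that it no longer rocks, then leave it standing.

Things in the scene. Friction and masses are not known exactly. Their poses are not given: they have to be found in the camera images.
- stand: Loose lamp stand, about 3.7 kg: a cross of dark flat bar (legs 34 wide, 8 thick, underside 22 mm above the bench) under a white par lamp up to 260 high that stays over 40 mm clear of the screw foot. Origin on the bench under the cross's centre, z up, legs along x and y. Rubber feet 170 out on +x, +y, -y; the -x leg has the short screw foot, also 170 out. Shims go in along the stand's +x.
- leg_end (a point): End of the -x leg, 190 mm from the stand's centre, mid-thickness (26 high). The screw foot's axis is 20 mm inward: disc of 36 diameter, chamfered to a flat sole of 22 diameter that hangs 11 to 15.5 mm above the bench; how much differs each time and is not measured: feel it. Over about 5 to 7.5 N down on this leg's end rocks it down; as much upward jacks it up.
- press_pad (a point): Centre of the flat top of the brass cap (32 diameter, 10 high) on the -x leg, straight above the screw foot, 40 mm above the bench while the stand is level. Press here.
- packer: Loose plain steel plate, 130 (x) by 45 (y) by 8 (z) mm, 0.36 kg; origin at the centre of its underside. Either end may go first. It passes freely under the screw foot; pinch it across its 45 mm width near one end.
- wedge: Loose orange wedge, 0.06 kg; origin at the middle of the flat underside of its tapered part, 80 (x) by 34 (y) mm, whose top slopes 1 in 10 from 1.5 thick at the thin end (x = +40) to 9.5 at x = -40. A grip block (20 wide in y, 26 high) stands at x -64 to -40. Alone it is too thin to reach the foot; on the packer it gets tight with 15 to 60 mm of it past the near edge of the flat sole.
- wedge_grip (a point): Middle of the wedge's grip block, 52 mm behind the wedge's origin and 13 mm above its underside.

How it is judged:
On the way, in this order (a step that is already met when the one before it is completed fails the run):
1. the packer lies flat under the screw foot, the foot over it by at least 8 mm from its ends and 5 mm from its sides, before the wedge bears (x of press_pad in the frame of packer between -0.057 and 0.057 m and y of press_pad in the frame of packer between -0.0175 and 0.0175 m and height (world z) of packer below 0.002 m and angle between packer's own z axis and vertical below 0.03 rad and contact force between stand and wedge below 0.1 N), for 0.2 s.
2. the screw foot bears on the wedge, which lies flat on the packer (contact force between stand and wedge above 0.4 N and contact force between wedge and packer above 0.4 N and y of press_pad in the frame of wedge between -0.015 and 0.015 m and angle between wedge's own z axis and vertical below 0.03 rad), for 0.2 s.
3. with the wedge let go, the cap is pressed with more than 8.5 N and the stand does not rock (tilt under 0.003 rad) (contact force between the fingers and stand above 8.5 N and angle between stand's own z axis and vertical below 0.003 rad and contact force between the fingers and wedge below 0.1 N and horizontal distance between the grasp point and press_pad below 0.025 m), for 0.25 s.
At the end, for the whole second after the job is handed in: Packer flat on the bench under the foot (8 mm from its ends, 5 mm from its sides), wedge flat on it, its middle line within 15 mm of the foot's axis; the foot bears on the wedge (over 0.3 N); stand level within 0.003 rad and within 15 mm of its start; all at rest (x of press_pad in the frame of packer between -0.057 and 0.057 m and y of press_pad in the frame of packer between -0.0175 and 0.0175 m and height (world z) of packer below 0.002 m and y of press_pad in the frame of wedge between -0.015 and 0.015 m and contact force between stand and wedge above 0.3 N and contact force between wedge and packer above 0.3 N and angle between stand's own z axis and vertical below 0.003 rad and distance of stand from where it was at the start of the episode below 0.015 m and linear speed of each of stand, wedge, packer below 0.01 m/s and angle between wedge's own z axis and vertical below 0.03 rad); the robot touches nothing.
It fails at once if the short leg is jacked up by more than 2 mm (height (world z) of press_pad above 0.042 m).
It fails at once if the stand is shoved more than 15 mm (distance of stand from where it was at the start of the episode above 0.015 m).
It fails at once if the robot bears on the stand with more than 35 N (contact force between the arm and stand above 35 N).
It fails at once if the fingers bear on the stand with more than 35 N (contact force between the fingers and stand above 35 N).
It fails at once if the wedge is driven into the foot with more than 13 N (while the stand is not pressed) (contact force between stand and wedge above 13 N and contact force between the fingers and stand below 0.5 N).
It also fails if it takes over 72 s, if anything falls off the work surface, if the arm or the gripper's body presses on something with over 40 N, if the wrist force passes 120 N, or if a joint passes its speed limit or range.

## Working session

There is one attempt and no reset: what is moved stays moved. The work goes in short steps, each a Python script; the robot and the scene stay as the last script left them, time stands still between calls to the robot, and variables do not carry over. Pictures are saved under pics/ and viewed, at most 10 in all, crops included, and the job is handed in when it is done.

```bash
mkdir -p pics; cat > h.py <<'E'
import numpy as np, cv2
from scipy.spatial.transform import Rotation as R
from rig import bot
def rays(f,px):
    px=np.atleast_2d(px).astype(float)  # row,col
    K=np.array(f["intrinsics"]); 
    u=(px[:,1]-K[0,2])/K[0,0]; v=(px[:,0]-K[1,2])/K[1,1]
    k=f["k1"]; a,b=u.copy(),v.copy()
    for _ in range(20):
        s=1+k*(a*a+b*b); a,b=u/s,v/s
    return np.c_[a,-b,-np.ones_like(a)]
def rot(f):
    return R.from_rotvec(f["orientation"]).as_matrix() if np.size(f["orientation"])==3 else np.array(f["orientation"])
def pts(f,mask):
    px=np.argwhere(mask&(f["depth"]>0)); d=f["depth"][px[:,0],px[:,1]]
    return (rays(f,px)*d[:,None])@rot(f).T+np.array(f["xyz"]),px
def onplane(f,px,z):
    r=rays(f,px)@rot(f).T; o=np.array(f["xyz"])
    return o+r*((z-o[2])/r[:,2])[:,None]
def proj(f,P):
    p=(np.atleast_2d(P)-np.array(f["xyz"]))@rot(f); a=p[:,0]/-p[:,2]; b=-p[:,1]/-p[:,2]
    s=1+f["k1"]*(a*a+b*b); K=np.array(f["intrinsics"])
    return np.c_[b*s*K[1,1]+K[1,2],a*s*K[0,0]+K[0,2]]
E
python3 - <<'E'
from h import *
ims=[]
for c in ("scene","top"):
    f=bot.grab_frame(c); print(c,f["xyz"],f["orientation"],f["k1"]); im=f["image"][:,:,::-1].copy()
    for n in ("stand","packer","wedge","press_pad","leg_end","wedge_grip"):
        for r in bot.masks_of(n,c)[:2]:
            P,px=pts(f,r["mask"])
            print(n,round(r["p"],2),np.round(r["pixel"]),len(P), np.round(np.median(P,0),3) if len(P) else "", np.round(np.percentile(P,[2,98],axis=0),3).tolist() if len(P) else "")
            cv2.circle(im,(int(r["pixel"][1]),int(r["pixel"][0])),3,(0,0,255),-1)
    cv2.imwrite(f"pics/{c}0.png",im)
E
```

```text
scene [ 0.93320914 -0.11548478  0.79566244] [0.48363281 0.33210311 1.21423211] -0.08655958745718224
stand 0.62 [258. 145.] 14618 [ 0.596 -0.235  0.196] [[0.483, -0.379, 0.024], [0.711, -0.077, 0.246]]
packer 0.92 [166. 357.] 798 [0.407 0.265 0.007] [[0.383, 0.205, 0.002], [0.429, 0.326, 0.01]]
wedge 0.93 [243. 401.] 626 [0.629 0.265 0.006] [[0.611, 0.219, -0.001], [0.654, 0.313, 0.026]]
leg_end 0.92 [258. 144.] 14461 [ 0.597 -0.235  0.196] [[0.483, -0.378, 0.026], [0.711, -0.078, 0.246]]
wedge_grip 0.69 [245. 402.] 667 [0.629 0.266 0.006] [[0.61, 0.219, -0.001], [0.654, 0.314, 0.026]]
top [0.46882808 0.06791291 0.87586309] [ 0.03646245 -0.07925796 -1.56081366] -0.10226736011390707
stand 0.85 [191. 446.] 13691 [ 0.549 -0.231  0.2  ] [[0.402, -0.311, 0.025], [0.706, -0.073, 0.246]]
packer 0.87 [264. 180.] 1297 [0.407 0.265 0.007] [[0.384, 0.205, 0.004], [0.429, 0.328, 0.01]]
wedge 0.68 [160. 186.] 769 [0.629 0.266 0.006] [[0.608, 0.219, -0.0], [0.655, 0.313, 0.027]]
press_pad 0.79 [188. 443.] 13778 [ 0.549 -0.231  0.2  ] [[0.402, -0.312, 0.005], [0.706, -0.074, 0.246]]
leg_end 0.68 [191. 444.] 13793 [ 0.549 -0.231  0.2  ] [[0.404, -0.313, 0.007], [0.707, -0.073, 0.246]]
wedge_grip 0.78 [160. 184.] 710 [0.629 0.264 0.006] [[0.609, 0.22, -0.0], [0.653, 0.312, 0.027]]
wedge_grip 0.59 [264. 181.] 1279 [0.407 0.265 0.007] [[0.384, 0.205, 0.004], [0.43, 0.325, 0.01]]
```

View pics/top0.png

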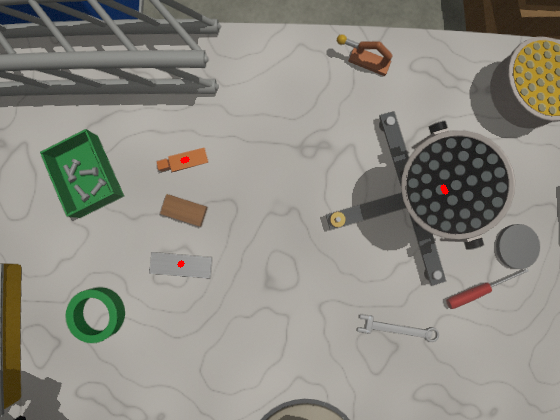

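View pics/scene0.png

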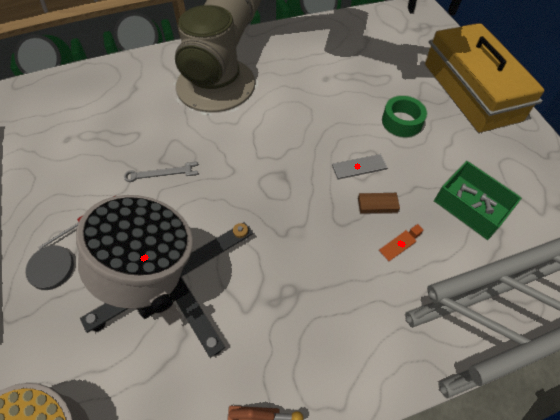

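The top view shows the wedge at (160,186), grip block at left. The packer is at (264,180), with a brown decoy block between them at about (210,184). The brass cap is at (218,337) and the cross bar ends near (120,390) and (275,433). Stand +x points right and slightly up in the image, roughly world -y. The scene view agrees, with the cap at (230,240).

```bash
cat > m.py <<'E'
from h import *
def measure(verbose=True):
    out={}
    for c in ("top","scene"):
        f=bot.grab_frame(c); hsv=cv2.cvtColor(f["image"],cv2.COLOR_RGB2HSV)
        for n in ("packer","wedge"):
            r=[m for m in bot.masks_of(n,c)]
            if not r: continue
            P,_=pts(f,r[0]["mask"]); P=P[P[:,2]>-0.01]
            (cx,cy),(w,h),a=cv2.minAreaRect((P[:,:2]*1000).astype(np.float32))
            if w<h: a+=90
            out[n,c]=(cx/1000,cy/1000,max(w,h),min(w,h),a%180,np.percentile(P[:,2],[50,98]))
            if n=="wedge":
                out["grip",c]=np.r_[np.median(P[P[:,2]>0.018],0),(P[:,2]>.018).sum()]
        # brass: near guess
        pr=proj(f,[0.495,-0.07,0.04])[0]
        P,px=pts(f,np.ones(f["depth"].shape,bool))
        near=(P[:,2]>0.03)&(P[:,2]<0.055)&(np.linalg.norm(P[:,:2]-[0.495,-.07],axis=1)<.06)
        hh=hsv[px[:,0],px[:,1]]
        b=near&(hh[:,0]>12)&(hh[:,0]<32)&(hh[:,1]>90)
        out["cap",c]=np.r_[P[b].mean(0),b.sum()]
        q=px[b]; cr=(q.min(0)+q.max(0))/2
        out["capray",c]=onplane(f,cr,0.04)[0]
    return out
E
python3 - <<'E'
from m import *
o=measure()
for k,v in o.items(): print(k,[np.round(x,4) for x in v])
f=bot.grab_frame("top")
# feet bolts on cross arms: tips of dark bar
for p in ([118,390],[276,434],[218,337]): print(np.round(onplane(f,p,0.03),3))
P,px=pts(f,np.ones(f["depth"].shape,bool))
s=(P[:,2]>.016)&(P[:,2]<.034)&(P[:,1]<0.0)&(P[:,1]>-.35)&(P[:,0]>.3)&(P[:,0]<.72)
hh=cv2.cvtColor(f["image"],cv2.COLOR_RGB2HSV)[px[:,0],px[:,1]]
s&=hh[:,2]<110
for nm,t in (("bar",s),("lamp",(P[:,2]>.1)&(P[:,1]<0)&(P[:,1]>-.4)&(P[:,0]>.3)&(P[:,0]<.75))):
    Q=P[t]; print(nm,len(Q),cv2.minEnclosingCircle((Q[:,:2]*1000).astype(np.float32)),np.percentile(Q[:,2],[1,50,99]))
Q=P[s]; cv2.imwrite("pics/bar.png",cv2.resize(np.uint8(255*np.isin(np.arange(420*560).reshape(420,560),px[s][:,0]*560+px[s][:,1])),None,fx=1,fy=1))
np.save("bar.npy",Q)
cap=np.array(o["capray","top"][:2])
from scipy.optimize import minimize
def inside(p,Q):
    c,sn=np.cos(p[2]),np.sin(p[2]); d=Q[:,:2]-p[:2]; x=d[:,0]*c+d[:,1]*sn; y=-d[:,0]*sn+d[:,1]*c
    # distance outside cross
    def box(hx,hy): return np.hypot(np.maximum(abs(x)-hx,0),np.maximum(abs(y)-hy,0))
    dd=np.minimum(box(.19,.017),box(.017,.19))
    return dd
best=None
for off in np.linspace(-.12,.12,7):
    th0=np.radians(-73)+off
    def cost(p):
        capm=p[:2]-.17*np.r_[np.cos(p[2]),np.sin(p[2])]
        return np.minimum(inside(p,Q),.01).mean()*1e3+ 20*np.linalg.norm(capm-cap)*10
    r=minimize(cost,[cap[0]+.17*np.cos(th0),cap[1]+.17*np.sin(th0),th0],method="Nelder-Mead",options=dict(maxiter=2000,xatol=1e-6,fatol=1e-7))
    if best is None or r.fun<best.fun: best=r
print(best.x,np.degrees(best.x[2]),best.fun,"leg end",best.x[:2]-.19*np.r_[np.cos(best.x[2]),np.sin(best.x[2])])
E
```

```text
('packer', 'top') [np.float64(0.4069), np.float64(0.2678), np.float64(135.6328), np.float64(48.3825), np.float64(85.3479), array([0.0073, 0.0105])]
('wedge', 'top') [np.float64(0.6302), np.float64(0.2672), np.float64(105.3921), np.float64(34.9215), np.float64(105.045), array([0.0061, 0.027 ])]
('grip', 'top') [np.float64(0.6187), np.float64(0.304), np.float64(0.0253), np.float64(110.0)]
('cap', 'top') [np.float64(0.5053), np.float64(-0.0612), np.float64(0.0392), np.float64(156.0)]
('capray', 'top') [np.float64(0.5054), np.float64(-0.0605), np.float64(0.04)]
('packer', 'scene') [np.float64(0.4062), np.float64(0.2669), np.float64(130.6175), np.float64(46.8747), np.float64(86.2603), array([0.0075, 0.0103])]
('wedge', 'scene') [np.float64(0.627), np.float64(0.2717), np.float64(114.4963), np.float64(35.711), np.float64(104.9135), array([0.0055, 0.0262])]
('grip', 'scene') [np.float64(0.6191), np.float64(0.3041), np.float64(0.0248), np.float64(101.0)]
('cap', 'scene') [np.float64(0.5071), np.float64(-0.0611), np.float64(0.0387), np.float64(155.0)]
('capray', 'scene') [np.float64(0.507), np.float64(-0.061), np.float64(0.04)]
[[ 0.724 -0.178  0.03 ]]
[[ 0.387 -0.268  0.03 ]]
[[ 0.508 -0.062  0.03 ]]
bar 2758 ((518.4207153320312, -234.887451171875), 214.91017150878906) [0.02097143 0.02944294 0.03315196]
lamp 10224 ((562.636474609375, -254.55323791503906), 117.47450256347656) [0.16551749 0.21199082 0.24789234]
[ 0.5534067  -0.22364087 -1.28472723] -73.60944823034247 0.08632709859793189 leg end [ 0.49979188 -0.04136238]
```

View pics/bar.png

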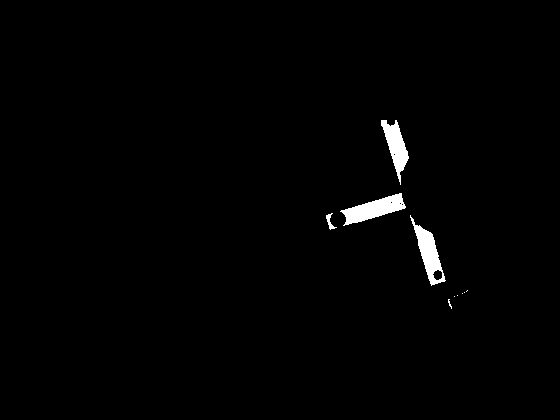

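```bash
cat >> h.py <<'E'
CAP=np.array([0.506,-0.061]); TH=np.radians(-74.0)
def dv(t): return np.array([np.cos(t),np.sin(t)])
D=dv(TH)
def ori(t,flip=0):
    x=np.r_[dv(t+flip*np.pi),0]; z=np.array([0,0,-1.]); y=np.cross(z,x)
    return R.from_matrix(np.c_[x,y,z]).as_rotvec()
def P3(p,z): return np.r_[p,z]
def st(tag=""):
    print(tag,"t",round(bot.current_time_s(),2),"p",np.round(bot.current_position(),4),"F",np.round(bot.current_contact_force(),2),"w",round(bot.current_grip_width(),4))
E
python3 - <<'E'
from h import *
tp=np.radians(85.8-180); g=np.array([.4066,.2672])-.05*dv(tp)
for fl in (0,1):
    print(fl,[None if (q:=bot.ik(P3(p,.05),ori(t,fl))) is None else np.round(q,2) for p,t in ((g,tp),(CAP-.163*D,TH),([.619,.304],np.radians(-75)),(CAP,TH))])
fl=0 if bot.ik(P3(CAP,.05),ori(TH,0)) is not None and abs(bot.ik(P3(CAP,.05),ori(TH,0))[5])<2.0 else 1
print("flip",fl)
bot.reach(P3(g,.12),ori(tp,fl)); st()
print(bot.move_linear(P3(g,.0275),feed=.06,guard=6)); st("down")
bot.grab(); st("grab")
E
```

```text
0 [array([ 0.43,  0.53,  1.63, -0.  ,  0.98, -2.64]), array([-0.05,  0.47,  1.77, -0.  ,  0.9 ,  2.81]), None, array([-0.35,  0.52,  1.66, -0.  ,  0.96,  2.51])]
1 [array([ 0.43,  0.53,  1.63, -0.  ,  0.98,  0.5 ]), array([-0.05,  0.47,  1.77, -0.  ,  0.9 , -0.33]), array([ 0.29,  0.77,  1.1 , -0.  ,  1.27,  0.02]), array([-0.35,  0.52,  1.66, -0.  ,  0.96, -0.63])]
flip 1
 t 2.28 p [0.41   0.3178 0.1204] F [-1.03  0.61  0.6 ] w 0.0882
False
down t 3.98 p [0.4104 0.3171 0.0278] F [-0.96  0.5   1.1 ] w 0.088
grab t 5.28 p [0.4103 0.3171 0.0275] F [ 0.27 -0.25  0.18] w 0.0006
```

```bash
python3 - <<'E'
from h import *
st(); print(R.from_rotvec(bot.current_tcp_rot()).as_matrix().round(3), bot.current_grip_force())
f=bot.grab_frame("scene"); im=f["image"][60:280,280:500,::-1]
print(proj(f,[[.4104,.3171,.0]]),proj(f,[[.4066,.267,.008]]))
cv2.imwrite("pics/s1.png",cv2.resize(im,None,fx=2.6,fy=2.6))
E
```

```text
t 5.28 p [0.4103 0.3171 0.0275] F [ 0.27 -0.25  0.18] w 0.0006
[[ 0.073  0.997  0.   ]
 [ 0.997 -0.073 -0.   ]
 [-0.     0.    -1.   ]] 0.0
[[163.7870593  377.95673835]] [[165.52745738 359.59136622]]
```

View pics/s1.png

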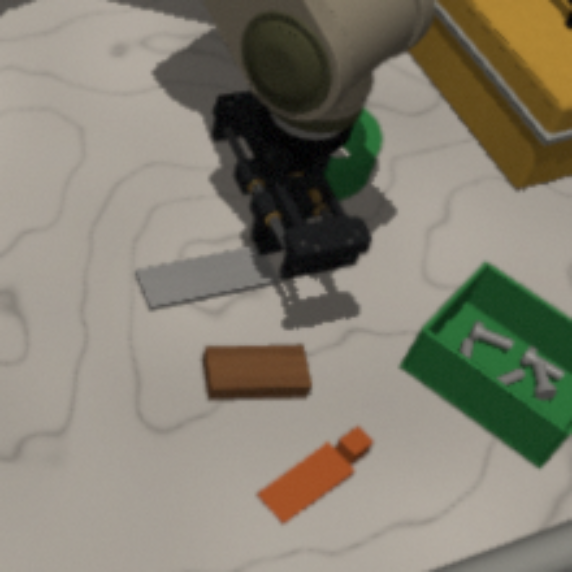

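The jaws closed over the packer's rear end without catching it, and the shadow suggests the tips are higher than assumed. I'll probe for contact with the closed fingers.

```bash
python3 - <<'E'
from h import *
p=bot.current_position()
bot.move_linear(P3(p[:2],.034),feed=.05); st("up")
print(bot.move_linear(P3(p[:2],.012),feed=.012,guard=4)); st("probe")
p=bot.current_position()
bot.move_linear(P3(p[:2],p[2]+.03),feed=.06)
f=bot.grab_frame("scene"); r=bot.masks_of("packer","scene")
P,_=pts(f,r[0]["mask"]); print(cv2.minAreaRect((P[:,:2]*1000).astype(np.float32)))
E
```

```text
up t 5.61 p [0.4105 0.3172 0.0344] F [0.71 0.7  0.1 ] w 0.0005
False
probe t 7.59 p [0.4103 0.3171 0.012 ] F [ 0.16 -0.51  0.16] w 0.0004
((406.0549011230469, 266.70452880859375), (129.77857971191406, 48.216487884521484), 86.21044921875)
```

```bash
python3 - <<'E'
from h import *
p=bot.current_position()
bot.move_linear(P3(p[:2],.014),feed=.08); st("up")
print(bot.move_linear(P3(p[:2],-.02),feed=.015,guard=4)); st("probe")
f=bot.grab_frame("scene"); im=f["image"][60:280,280:500,::-1]
cv2.imwrite("pics/s2.png",cv2.resize(im,None,fx=2.6,fy=2.6))
P,px=pts(f,np.ones(f["depth"].shape,bool))
s=(np.linalg.norm(P[:,:2]-p[:2],axis=1)<.12)&(P[:,2]>.012)
q=P[s]
for a in np.arange(0,.16,.01):
    k=q[(q[:,2]>=a)&(q[:,2]<a+.01)]
    if len(k): print(round(a,2),len(k),k[:,:2].min(0).round(3),k[:,:2].max(0).round(3))
E
```

```text
up t 8.84 p [0.4101 0.317  0.0139] F [-0.35  0.32 -0.03] w 0.0002
True
probe t 10.05 p [ 0.4101  0.317  -0.0025] F [ 0.23 -1.09  4.34] w 0.0006
0.01 60 [0.349 0.234] [0.528 0.423]
0.02 204 [0.348 0.231] [0.528 0.422]
0.03 24 [0.35  0.305] [0.427 0.423]
0.04 16 [0.351 0.304] [0.429 0.421]
0.05 3 [0.425 0.305] [0.429 0.318]
0.07 105 [0.326 0.277] [0.499 0.344]
0.08 242 [0.324 0.275] [0.499 0.348]
0.09 316 [0.318 0.276] [0.504 0.343]
0.1 182 [0.323 0.276] [0.506 0.344]
0.11 792 [0.315 0.276] [0.506 0.346]
0.12 105 [0.37  0.295] [0.431 0.34 ]
0.13 46 [0.371 0.296] [0.432 0.34 ]
0.14 8 [0.424 0.296] [0.428 0.301]
0.15 48 [0.368 0.281] [0.427 0.294]
```

View pics/s2.png

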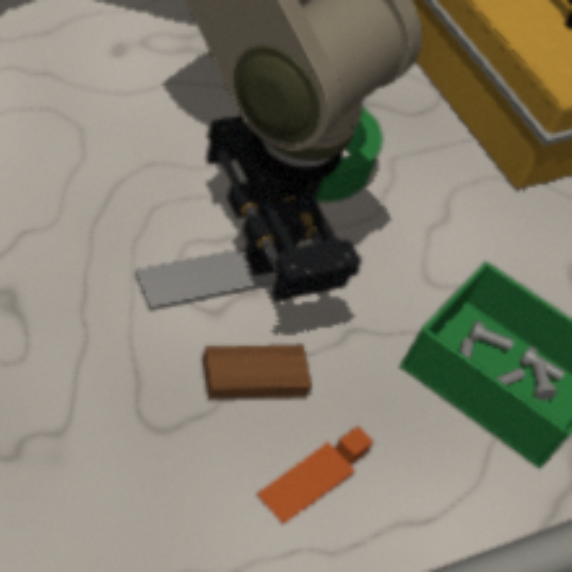

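Contact came at reported z = -2.5 mm. The camera puts the gripper body's underside at about 70 mm, so true heights are about 35 mm above the reported z, while xy agrees. I'll open, touch the bench to zero z, then grip.

```bash
python3 - <<'E'
from h import *
p=bot.current_position()
bot.move_linear(P3(p[:2],.012),feed=.1); bot.let_go(); st("open")
bot.move_linear(P3(p[:2],-.004),feed=.04)
print(bot.move_linear(P3(p[:2],-.03),feed=.012,guard=3)); st("bench")
z=bot.current_position()[2]
bot.move_linear(P3(p[:2],z+.002),feed=.02)
bot.grab(); st("grab"); print(bot.current_grip_force())
E
```

```text
open t 11.72 p [0.41  0.317 0.012] F [ 0.81 -0.31  0.33] w 0.088
True
bench t 13.15 p [ 0.4101  0.317  -0.0104] F [-0.65 -0.22  5.06] w 0.088
grab t 14.15 p [ 0.4098  0.317  -0.0085] F [-0.61  0.85 -0.78] w 0.0447
29.978508353233337
```

Zeroed (tip z = reported + 10.4 mm) and the packer is gripped at 44.7 mm. Next I drag it to the leg and slide it in.

```bash
python3 - <<'E'
from h import *
z=-.0085
bot.move_linear(P3(CAP-.163*D,z),ori(TH,1),feed=.1); st("pre")
f=bot.grab_frame("top"); r=bot.masks_of("packer","top")
if r:
    P,_=pts(f,r[0]["mask"]); P=P[P[:,2]<.014]; print(cv2.minAreaRect((P[:,:2]*1000).astype(np.float32)),"exp ctr",CAP-.113*D)
cv2.imwrite("pics/t3.png",f["image"][:,:,::-1])
print(bot.move_linear(P3(CAP-.088*D,z),feed=.05,guard=7)); st("in")
f=bot.grab_frame("scene"); cv2.imwrite("pics/s3.png",cv2.resize(f["image"][120:320,140:340,::-1],None,fx=3,fy=3))
E
```

```text
pre t 16.57 p [ 0.461   0.0957 -0.0085] F [-1.11 -1.    0.94] w 0.0445
((488.9127197265625, -3.9540348052978516), (45.49502944946289, 31.79319953918457), 13.544600486755371) exp ctr [0.47485298 0.04762257]
False
in t 18.32 p [ 0.4818  0.0235 -0.0085] F [-1.44 -0.82  3.27] w 0.0443
```

View pics/s3.png

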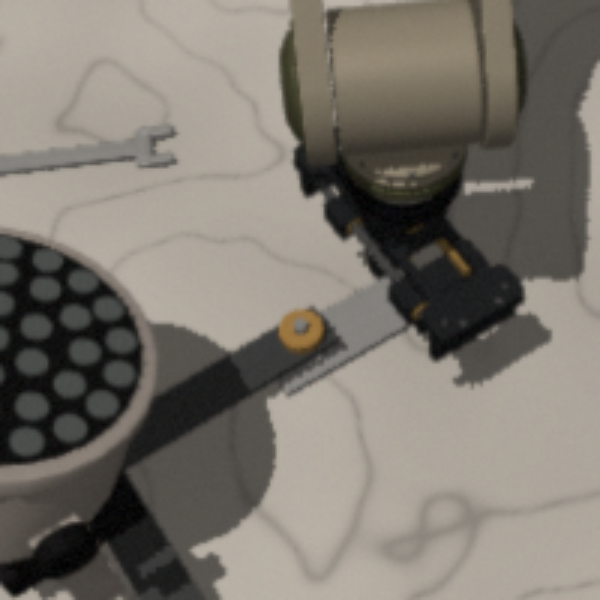

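The scene view shows the packer under the leg with the cap at about (300,330), well centred. I'll release it and fetch the wedge, offset sideways so the open jaws clear the brown block.

```bash
python3 - <<'E'
from h import *
bot.let_go(); p=bot.current_position(); bot.move_linear(P3(p[:2],.08),feed=.15)
tw=np.radians(-75); g=np.array([.6189,.304])+.0*dv(tw); n=np.array([np.cos(np.radians(15)),np.sin(np.radians(15))])
a=g+.02*n
bot.reach(P3(a,.06),ori(tw,1))
f=bot.grab_frame("top"); r=bot.masks_of("packer","top")
if r:
    P,_=pts(f,r[0]["mask"]); P=P[(P[:,2]<.014)]; (c,wh,an)=cv2.minAreaRect((P[:,:2]*1000).astype(np.float32)); print(r[0]["p"],c,wh,an)
    q=(P[:,:2]-CAP)@np.c_[D,[-D[1],D[0]]]; print("packer rel cap along/lat",np.percentile(q,[1,99],axis=0).round(4).tolist())
b=(f["depth"]>0); P,px=pts(f,b); s=(abs(P[:,0]-.54)<.05)&(abs(P[:,1]-.265)<.07)&(P[:,2]>.012)&(P[:,2]<.04)
print("brown",P[s].min(0),P[s].max(0))
print(bot.move_linear(P3(a,-.0054),feed=.08,guard=5)); st("down")
bot.grab(); st("grab")
bot.sleep(.2)
f=bot.grab_frame("scene"); cv2.imwrite("pics/s4.png",cv2.resize(f["image"][160:300,300:480,::-1],None,fx=3,fy=3))
E
```

```text
brown [0.4908982  0.21253348 0.0120069 ] [0.55555162 0.30823626 0.02591492]
False
down t 22.2 p [ 0.6386  0.3093 -0.0048] F [-0.68 -0.06  0.01] w 0.0879
grab t 23.23 p [ 0.6383  0.3092 -0.0054] F [-0.46  1.09 -0.73] w 0.0198
```

View pics/s4.png

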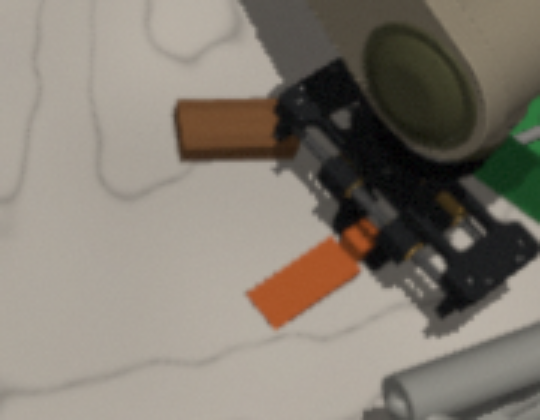

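The wedge is gripped squarely at 19.8 mm and is lying in line. I'll carry it over, checking the packer on the way, then lower it onto the packer.

```bash
python3 - <<'E'
from h import *
p=bot.current_position(); bot.move_linear(P3(p[:2],.06),feed=.12)
pre=CAP-.114*D
# halfway stop so that arm does not hide the packer
bot.reach(P3(CAP-.22*D,.06),ori(TH,1))
for c in ("top","scene"):
    f=bot.grab_frame(c)
    P,px=pts(f,np.ones(f["depth"].shape,bool)); hsv=cv2.cvtColor(f["image"],cv2.COLOR_RGB2HSV)[px[:,0],px[:,1]]
    q=(P[:,:2]-CAP)@np.c_[D,[-D[1],D[0]]]
    s=(P[:,2]>.004)&(P[:,2]<.012)&(q[:,0]>-.13)&(q[:,0]<-.02)&(abs(q[:,1])<.05)
    if s.sum()>20:
        print(c,s.sum(),np.percentile(q[s],[2,50,98],axis=0).round(4).tolist(),np.median(P[s][:,2]))
        print(cv2.minAreaRect((q[s]*1000).astype(np.float32)))
    r=bot.masks_of("wedge",c)
    if r:
        W,_=pts(f,r[0]["mask"]); qw=(W[:,:2]-CAP)@np.c_[D,[-D[1],D[0]]]; print("wedge",r[0]["p"],np.percentile(qw,[1,50,99],axis=0).round(4).tolist(),"z",np.percentile(W[:,2],[2,50,98]).round(4))
st("hover")
E
```

```text
top 799 [[-0.0997, -0.0208], [-0.0608, 0.0009], [-0.0217, 0.0224]] 0.007417433139011997
((-66.24906921386719, 0.462677001953125), (47.05984115600586, 92.0916976928711), 89.88816833496094)
wedge 0.77 [[-0.1541, -0.0151], [-0.1389, 0.0002], [-0.1244, 0.0167]] z [0.0648 0.0677 0.0707]
scene 629 [[-0.1003, -0.0209], [-0.0619, 0.0028], [-0.0236, 0.0237]] 0.007454721450036117
((-61.408756256103516, -6.514184951782227), (61.995887756347656, 81.33450317382812), 88.85932159423828)
wedge 0.75 [[-0.2102, -0.014], [-0.1699, 0.0037], [-0.126, 0.0195]] z [0.0653 0.0706 0.0903]
hover t 25.36 p [0.4461 0.1509 0.0598] F [ 1.01  0.36 -0.54] w 0.0193
```

```bash
python3 - <<'E'
from h import *
def F(n=10):
    a=[]
    for _ in range(n): a.append(bot.current_contact_force()); bot.sleep(.015)
    return np.mean(a,0)
s=.118; bot.move_linear(P3(CAP-s*D,.03),feed=.12); bot.move_linear(P3(CAP-s*D,.0045),feed=.06)
f0=F(); print("air",f0.round(2))
print(bot.move_linear(P3(CAP-s*D,.0016),feed=.008,guard=2.5)); z=bot.current_position()[2]; st("set"); f1=F(); print((f1-f0).round(2))
# relax if pressing too hard
if f1[2]-f0[2]>3: z+=.0004
s=.094
print(bot.move_linear(P3(CAP-s*D,z),feed=.02,guard=5)); st("thin +2")
fb=F(); base=-(fb-f0)[:2]@D; print("base",round(base,2),(fb-f0).round(2))
while s>.049:
    s-=.002
    hit=bot.move_linear(P3(CAP-s*D,z),feed=.02,guard=5)
    d=F(6)-f0; push=-d[:2]@D
    print(round(s,3),hit,"push",round(push,2),"Fz",round(d[2],2),"t",round(bot.current_time_s(),1))
    if hit or push-base>2.2 : break
E
```

```text
air [ 0.28 -0.1  -0.5 ]
True
set t 27.48 p [0.4736 0.0524 0.0024] F [-0.98 -0.51  4.63] w 0.0199
[-0.78 -0.14  5.69]
True
thin +2 t 28.64 p [0.4795 0.0312 0.0025] F [ 0.32 -1.61  3.22] w 0.0199
base -1.99 [ 0.44 -1.94  3.62]
0.092 False push -0.38 Fz 0.24 t 29.3
0.09 False push 0.15 Fz -0.11 t 29.6
0.088 False push 0.05 Fz -0.24 t 30.0
0.086 False push -0.35 Fz -0.93 t 30.3
0.084 False push 2.15 Fz -1.62 t 30.7
```

```bash
python3 - <<'E'
from h import *
def F(n=10):
    a=[]
    for _ in range(n): a.append(bot.current_contact_force()); bot.sleep(.015)
    return np.mean(a,0)
f0=np.array([.28,-.1,-.5]); z=.0028; s=.084
d=F()-f0; print("hold",(-d[:2]@D).round(2),d.round(2)); st()
while s>.079:
    s-=.001
    hit=bot.move_linear(P3(CAP-s*D,z),feed=.01,guard=4)
    d=F(10)-f0; push=-d[:2]@D
    print(round(s,3),hit,"push",round(push,2),"Fz",round(d[2],2),"t",round(bot.current_time_s(),1))
    if hit or push>3.2: break
from m import *
f=bot.grab_frame("scene"); r=bot.masks_of("wedge","scene")
cv2.imwrite("pics/s5.png",cv2.resize(f["image"][180:290,200:320,::-1],None,fx=5,fy=5,interpolation=cv2.INTER_CUBIC))
E
```

```text
hold 2.43 [-1.15  2.2  -1.5 ]
 t 30.85 p [0.4827 0.0199 0.0027] F [-0.95  1.46 -2.26] w 0.0198
0.083 False push 5.29 Fz -1.07 t 31.3
```

View pics/s5.png

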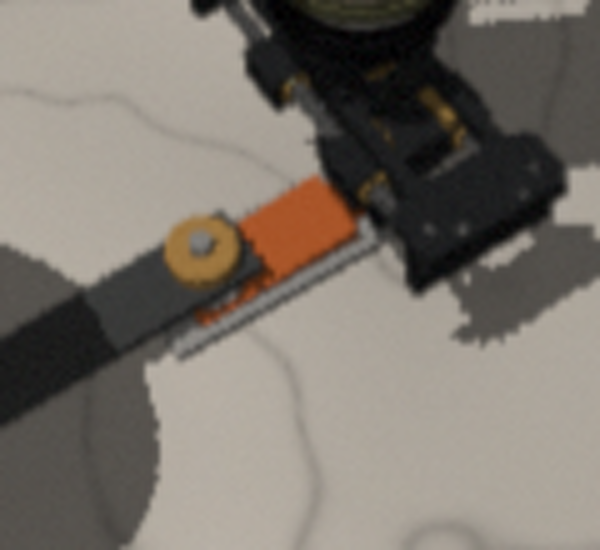

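The picture shows the wedge in line under the leg and on the packer, and the push rose to 5.3 N, so it is tight. I'll let go, back off and press the cap.

```bash
python3 - <<'E'
from h import *
def F(n=8):
    a=[]
    for _ in range(n): a.append(bot.current_contact_force()); bot.sleep(.015)
    return np.mean(a,0)
bot.let_go(); p=bot.current_position(); bot.sleep(.4)
bot.move_linear(P3(p[:2],.09),feed=.12)
c=CAP-.003*D
bot.reach(P3(c,.09),ori(TH,1)); bot.grab(); bot.move_linear(P3(c,.045),feed=.1)
f0=F(); hit=bot.move_linear(P3(c,.022),feed=.008,guard=5); st("touch"); z=bot.current_position()[2]
print(hit)
if hit:
    for k in range(25):
        fz=(F()-f0)[2]; print(round(z,4),round(fz,2))
        if fz>11: break
        z-=.0003 if fz>6 else .0005; bot.move_linear(P3(c,z),feed=.01)
    a=[]
    for _ in range(10): a.append(bot.current_contact_force()[2]-f0[2]); bot.sleep(.06)
    print("hold",np.round(a,1))
    f=bot.grab_frame("scene")
    bot.move_linear(P3(c,z+.004),feed=.02); bot.move_linear(P3(c,.09),feed=.1); st("up")
E
```

```text
touch t 37.99 p [ 0.5052 -0.0581  0.0295] F [-0.87  0.61  4.96] w 0.0003
True
0.0295 4.9
0.029 6.27
0.0287 10.07
0.0284 13.13
hold [13.2 14.6 13.7 12.6 13.4 12.7 14.1 13.5 13.5 13.2]
up t 40.98 p [ 0.5048 -0.058   0.0895] F [ 0.16 -0.6  -0.05] w -0.0002
```

```bash
python3 - <<'E'
from h import *
bot.reach(P3(CAP-.25*D,.15),ori(TH,1)); bot.sleep(.3)
f=bot.grab_frame("top"); M=np.c_[D,[-D[1],D[0]]]
P,px=pts(f,np.ones(f["depth"].shape,bool)); hsv=cv2.cvtColor(f["image"],cv2.COLOR_RGB2HSV)[px[:,0],px[:,1]]
q=(P[:,:2]-CAP)@M; near=(q[:,0]>-.13)&(q[:,0]<.02)&(abs(q[:,1])<.05)
o=near&(hsv[:,0]<12)&(hsv[:,1]>150); print("wedge",np.percentile(q[o],[1,50,99],axis=0).round(4).tolist(),np.percentile(P[o][:,2],[2,98]))
b=near&(hsv[:,0]>12)&(hsv[:,0]<32)&(hsv[:,1]>90)&(P[:,2]>.03); print("cap",P[b].mean(0))
cv2.imwrite("pics/t6.png",cv2.resize(f["image"][150:290,240:440,::-1],None,fx=4,fy=4))
E
```

```text
wedge [[-0.0666, 0.0054], [-0.0666, 0.0054], [-0.0666, 0.0054]] [0.02999606 0.02999606]
cap [ 0.50311498 -0.05299467  0.03861095]
```

View pics/t6.png

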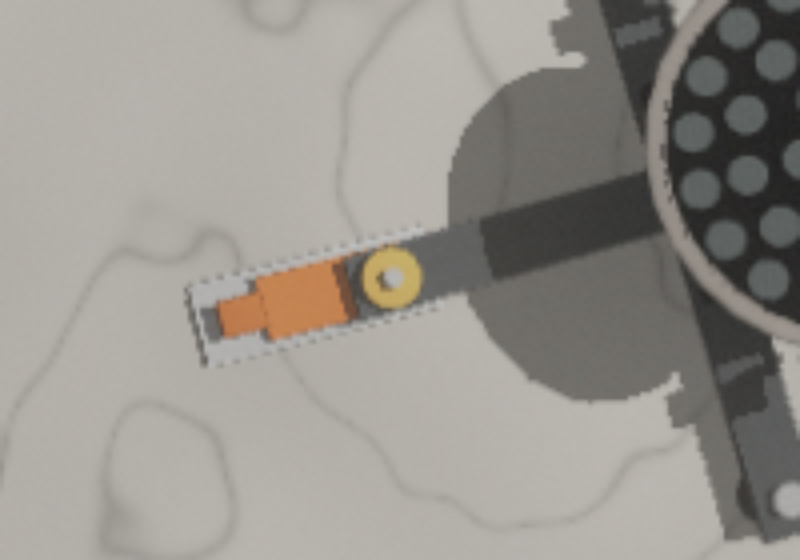

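The top view shows the cap at pixel (219,338), unmoved, with the wedge and packer centred under the leg and the arm clear. Handing in.

```bash
python3 -c "
from rig import bot
print(bot.close_job(), bot.current_time_s())"
```

```text
the job is handed in; nothing more can be done
the job is handed in; nothing more can be done
```

The job is handed in, with no verdict returned: the packer and then the wedge are under the screw foot (last push about 5 N), the cap was pressed at about 13 N without giving way, and the stand was left standing with the arm clear.

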